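# Clamp a spice jar in the one-handed kitchen vise

## Robot

A 6-joint arm with a two-finger parallel gripper is mounted at the origin on a cart in front of the work surface, level with it; the furniture and walls round the work are solid. World frame = base frame: x ahead of the robot, y to its left, z up, the work surface at z = 0. Lengths are in m, angles in rad, forces in N, time in s.
With the tool pointing down it reaches from about 0.375 to 0.9 m from the base axis. Payload 3.1 kg.
Tool frame: the origin (TCP) lies midway between the tips of the shut fingers; the grasp point (between the pads) lies behind it (robot.pinch_z is the z of the grasp point in the tool frame, in m); z points along the fingers, y is the direction in which the jaws open and shut (so a half turn about z gives the same grasp; the last joint's range is limited). The gripper opens to 85 mm and grips with 20 to 120 N. Pads are 22 mm wide; open, the fingers measure 114 mm over their backs; the gripper's body (76 mm by 85 mm) begins 54 mm behind the grasp point. The pads swing forward as they close: fully open they stand 13 mm farther back than shut.
Start: joints at [1.048, 0.527, 1.433, -0, 1.181, -0.178], TCP at [0.211, 0.588, 0.231] pointing down, gripper open.
Joint ranges: [-3.08, 3.08], [-0.75, 2.2], [0.22, 2.44], [-1.43, 4.57], [0, 2.65], [-2.85, 2.85]. Speed limits (rad/s): [2.79, 2.79, 3.14, 3.14, 3.14, 3.14].

## Interface

Orientations are given as [roll, pitch, yaw] about the fixed x, y, z axes, in that order (R = Rz(yaw) Ry(pitch) Rx(roll)).
In Python, from rig import robot, viewer, ticket, finder gives the robot as it stands. The module is installed in compiled form; this text tells all that it offers.
- The arm moves only by the tool servo_tool, never from a script. Its argument "targets" is a list of rows, each an object with "offset": the shift along the world's x, y, z in mm, a list of three; "roll": the turn about the world's z in degrees; "claw": the gripper's target within -1 to 1 (fully open at 1, half-way at 0, shut at -1). A call has 1 to 12 rows; each row shifts and turns the commanded pose from where the row before left it; what a row does not reach is not made up. A row lasts 1/10 s, in which the tool goes at most 50 mm and 8.59 degrees, less where a joint would pass 70% of its speed; a pose out of reach is approached as far as the arm can. A call with a gripper value outside its range is refused whole. The fingers move at their own pace and stop on an object; "force" is the grip in N (left out, the last holds). Time passes only in rows, so rows that do not move let the fingers close. It gives the time, the measured TCP pose, the force and the opening at its end, in the units of the state.
- robot.get_obs(): the state, without advancing time (a new reading comes with each control period).
- viewer.capture(name): name is "side" or "top" or "wrist"; returns the picture (384x512x3 uint8, red, green, blue); there is no depth.
- viewer.camera_params(name): a dict with "fx", "fy", "cx", "cy" (pixels), "R" (3x3) and "t" (3): a world point X has camera coordinates R X + t; the wrist camera has in their place "tool_from_camera" (4x4, takes a point from camera to tool coordinates, whose origin is the TCP and whose axes are the flange's). Camera axes: x right, y down, z forward; pixel columns grow to the right and rows downward; lengths in m; the calibration is good to about 2 mm. A picture is of the moment at which its call begins: read the wrist's pose just before it. camera_params takes no time and is no camera call.
- ticket.finish_job(): hands the job in, once; it reports no verdict.
Trained networks look in the newest picture that a camera, given by its name, has taken for a name from the list of things; names that differ only in an ending like _2 or _b are one class to them, and where a whole thing is asked for, a point or a joint stands for the part that bears it (a point fixed in the world has none). Each returns a list of dicts, best first, with "p" (0 to 1); they miss things now and then, are a little off and sometimes report something else, mostly with a low value. They report only what shows in the picture. A call takes as long as a camera call.
- finder.recognise(camera, query): "location" ([x, y, z] in m, in the coordinates of the camera as it stood for that picture, good to about 4 mm: the middle of the surface that is visible of it).
- finder.masks_of(camera, query): "pixels" (384x512 bool, what is visible of it).
The state is a dict: "t": time; "qpos": joint angles; "joint_vel": joint speeds; "effort": joint torques, N m; "eef_pos": TCP position; "orientation": TCP orientation; "wrist_force": force on the tool from outside, world axes, zero at the start; "ft_torque": the same for the moment, N m; "width": opening from 0.0 (shut) to 1.0 (fully open).
Only numpy, scipy, OpenCV 4.12 (cv2) and the standard library are available. Lean on these libraries where they do the work, as an engineer would, in place of code of your own. Each camera call takes 0.05 s, during which the arm holds its last target.

## Task

Stand the glass spice jar upright and centred in the V notch of the one-handed vise and let go of it, then squeeze and release the vise's two upright levers, stroke by stroke, until the sprung pad has closed on the jar and its springs have clearly given a few millimetres. Stop there, since more strokes would crack the glass, and finish while still holding the levers squeezed together. Do not disturb the pepper mill, mug or lemon, or tip the jar over.

Things in the scene. Friction and masses are not known exactly. Their poses are not given: they have to be found in the camera images.
- jar: glass spice jar with a screw cap, the only one: upright cylinder, 45 mm diameter at the cap, 42 mm at the glass, 106 mm tall, 0.11 kg; origin at the centre of its underside, z up along its axis
- vise: one-handed kitchen vise fixed to the table: wooden board 260 x 110 x 12 mm (x from -115 to +145 mm) with an aluminium ratchet housing at one end (64 x 46 mm, top at z = 52 mm). Origin on the table under the jaw line; x axis = direction in which the pad closes, from the levers to the V notch; z up
- v_jaw: fixed aluminium V-notch jaw bolted to the board, walls 50 mm high, 90-degree notch open towards the pad (to -x). It is set at a different place along the board each time, so that 17 to 44 mm are open between the pad and a seated jar. Axes parallel to the vise's
- seat (a point): on top of the board: where the centre of the jar's underside is when the glass touches both walls of the V notch; axes as the vise's. The pad pushes the jar forward into the notch but, the walls being grippy, hardly centres it sideways (along y). The free space in front of it (to -x) up to the pad is 17 to 44 mm longer than the jar's diameter
- lever_grip (a point): point midway between the two levers at the height to squeeze them, 112 mm above the table, 70 mm behind the vise's origin; axes as the vise's. The levers stand left and right of it (along the vise's y)
- lever_left: black upright lever on the housing, on the vise's +y side, 22 mm wide (along x), 7 mm thick, its top 134 mm above the table; origin at its hinge, 56 mm up. Leans outwards when released: at lever_grip height the pair measures about 50 mm over the outer faces (60 mm at the tops), fully squeezed 25 mm. Geared to the other, so both move alike; springs reopen them; each takes 3 to 12 N
- lever_right: the other lever, its mirror image on the vise's -y side
- squeeze (a joint): how far the levers are squeezed, as travel of the driving pawl: 0 released, 0.0097 to 0.010 m fully. Each full squeeze moves the pad on by one tooth, 8 mm (up to 1.7 mm more while held squeezed), most of it following the squeeze. The levers must open fully (below 0.001) between strokes to take the next tooth. A holding pawl keeps the rack from going back
- rack (a joint): advance of the toothed rack that carries the sprung pad: 0 at the start, up to 0.060 m
- pad_spring (a joint): how far the pad's springs are pressed in: 0 when the pad touches nothing, up to 0.023 m. 800 N/m: 2 N at 2.5 mm, 14 N at 17.5 mm, where the glass cracks
- pad: upright steel plate, rubber-faced, 34 mm wide, from 15 to 59 mm above the table, carried on two springs and guide pins by the rack's head; moves along the vise's x
- pad_face (a point): middle of the pad's rubber face, 37 mm above the table
- pepper_mill: bystander: dark wooden pepper mill, 58 mm diameter, 150 mm tall; origin at the centre of its underside
- mug: bystander: small plain mug with a handle, 64 x 88 x 54 mm; origin under it
- lemon: bystander: lemon, 71 x 53 x 51 mm; origin under it

How it is judged:
On the way, in this order (a step that is already met when the one before it is completed fails the run):
1. the jar stands upright on the board in the V notch (within 15 mm of its place touching both walls) and is let go (horizontal distance between jar and seat below 0.015 m and z of jar in the frame of seat between -0.006 and 0.006 m and angle between jar's own z axis and vertical below 0.12 rad and contact force between the fingers and jar below 0.2 N), for 0.2 s.
2. the sprung pad presses the jar into the V notch with more than 2 N (horizontal distance between jar and seat below 0.008 m and z of jar in the frame of seat between -0.006 and 0.006 m and angle between jar's own z axis and vertical below 0.12 rad and contact force between pad and jar between 2 and 14 N and contact force between the fingers and jar below 0.2 N), for 0.2 s.
At the end, for the whole second after the job is handed in: The jar stands upright (within 0.12 rad) on the board, within 8 mm of its place touching both walls of the V notch, pressed by the pad with 2 to 14 N and untouched by the fingers, and the fingers still hold the levers squeezed at least half way (squeeze over 0.0048 m, over 1 N on a lever) (all of step 2 and value of joint squeeze above 0.0048 m and (contact force between the fingers and lever_left above 1 N or contact force between the fingers and lever_right above 1 N)); the arm keeps its last pose, push and grip.
It fails at once if the glass is crushed: the pad presses the jar with more than 14 N (contact force between pad and jar above 14 N).
It fails at once if the jar is tipped over (angle between jar's own z axis and vertical above 0.6 rad).
It fails at once if the pepper mill, mug or lemon is disturbed (moved by more than 30 mm) (distance of any of pepper_mill, mug, lemon from where it was at the start of the episode above 0.03 m).
It also fails if it takes over 58 s, if anything falls off the work surface, if the arm or the gripper's body presses on something with over 40 N, if the wrist force passes 120 N, or if a joint passes its speed limit or range.

## Working session

There is one attempt and no reset: what is moved stays moved. The work goes in short steps, Python scripts to look and compute and a tool call to move; the robot and the scene stay as the last step left them, time stands still between calls to the robot, and variables do not carry over. Pictures are saved under pics/ and viewed, and the job is handed in when it is done.

Besides the shell and the picture viewer there is one more tool, called after "Call:" as name([rows], argument=value, ...), one row to a line, values as JSON. servo_tool: Moves the arm, as the interface text tells. Its arguments: {"type":"object","properties":{"targets":{"type":"array","items":{"type":"object","properties":{"offset":{"type":"array","items":{"type":"number"}},"roll":{"type":"number"},"claw":{"type":"number"}}}},"force":{"type":"number"}},"required":["targets"]}

```bash
mkdir -p pics; cat > h.py <<'E'
import numpy as np,cv2
from rig import robot,viewer,ticket,finder
from scipy.spatial.transform import Rotation as Ro
def snap(c,n):
    im=viewer.capture(c); cv2.imwrite(f'pics/{n}.png',im[:,:,::-1]); return im
def w(c,p,o=None):
    P=viewer.camera_params(c)
    if c=='wrist':
        T=np.array(P['tool_from_camera']); q=T[:3,:3]@p+T[:3,3]
        return Ro.from_euler('xyz',o['orientation']).as_matrix()@q+o['eef_pos']
    return np.array(P['R']).T@(np.array(p)-P['t'])
def proj(c,X):
    P=viewer.camera_params(c); q=np.array(P['R'])@X+P['t']; return P['fx']*q[0]/q[2]+P['cx'],P['fy']*q[1]/q[2]+P['cy']
def ray(c,u,v,z):
    P=viewer.camera_params(c); R=np.array(P['R']); o=-R.T@P['t']; d=R.T@np.array([(u-P['cx'])/P['fx'],(v-P['cy'])/P['fy'],1]); return o+d*(z-o[2])/d[2]
E
python3 - <<'E'
from h import *
np.set_printoptions(precision=4,suppress=True)
o=robot.get_obs(); print(o, robot.pinch_z)
for c in('top','side'):
    snap(c,c+'0')
    P=viewer.camera_params(c); print(c,-np.array(P['R']).T@P['t'],np.array(P['R'])[2])
    for q in ['jar','vise','v_jaw','lever_left','lever_right','pad','pepper_mill','mug','lemon']:
        print(q,[(round(d['p'],2),w(c,d['location'])) for d in finder.recognise(c,q)[:3]])
E
```

```text
{'t': 0.0, 'qpos': array([ 1.0485,  0.5285,  1.4339,  0.    ,  1.1814, -0.1785]), 'joint_vel': array([ 0.0005,  0.0016,  0.0018, -0.001 ,  0.0006, -0.0003]), 'effort': array([  0.0022, -44.2339, -17.8033,  -0.0002,   0.0083,   0.    ]), 'eef_pos': array([0.2103, 0.5878, 0.2303]), 'orientation': array([-3.1394, -0.0004,  2.7978]), 'wrist_force': array([0.2252, 0.0931, 0.6927]), 'ft_torque': array([ 0.0289,  0.019 , -0.0274]), 'width': 1.0007180789947516} -0.0187
top [ 0.4358 -0.0096  1.2597] [ 0.0447  0.0193 -0.9988]
jar [(0.54, array([0.5562, 0.2666, 0.1064]))]
vise [(0.79, array([ 0.5828, -0.0729,  0.0135]))]
v_jaw [(0.58, array([0.5531, 0.0149, 0.0458])), (0.33, array([ 0.5822, -0.0777,  0.0103])), (0.27, array([0.4641, 0.2229, 0.0245]))]
lever_left [(0.45, array([ 0.5853, -0.1481,  0.1072]))]
lever_right [(0.68, array([0.4625, 0.2252, 0.0226])), (0.66, array([ 0.6186, -0.1384,  0.0982]))]
pad [(0.62, array([ 0.5835, -0.0748,  0.0544])), (0.58, array([0.6332, 0.1581, 0.1327]))]
pepper_mill [(0.95, array([0.6341, 0.1608, 0.1325]))]
mug [(0.77, array([0.4605, 0.2224, 0.0229]))]
lemon []
side [ 0.5428 -0.9936  0.8443] [-0.0269  0.8038 -0.5943]
jar [(0.82, array([0.5667, 0.2601, 0.0626]))]
vise [(0.63, array([ 0.5934, -0.1295,  0.0093]))]
v_jaw [(0.86, array([0.5658, 0.0092, 0.0409]))]
lever_left [(0.75, array([0.462 , 0.2165, 0.0369])), (0.55, array([ 0.5956, -0.1598,  0.1012]))]
lever_right [(0.67, array([ 0.6245, -0.1443,  0.0927])), (0.47, array([0.5652, 0.0023, 0.0382]))]
pad [(0.63, array([ 0.5834, -0.0759,  0.0483]))]
pepper_mill [(0.91, array([0.6482, 0.1517, 0.0676]))]
mug [(0.96, array([0.4615, 0.2131, 0.0353]))]
lemon [(0.7, array([ 0.3663, -0.2824,  0.037 ]))]
```

View pics/top0.png

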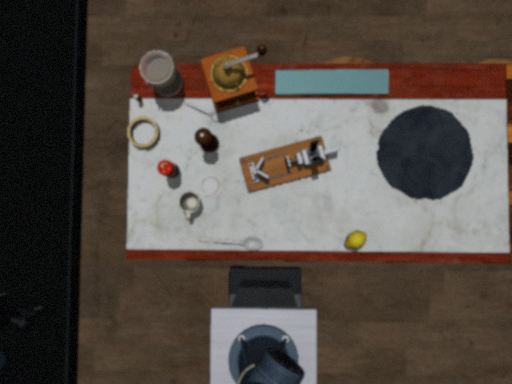

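View pics/side0.png

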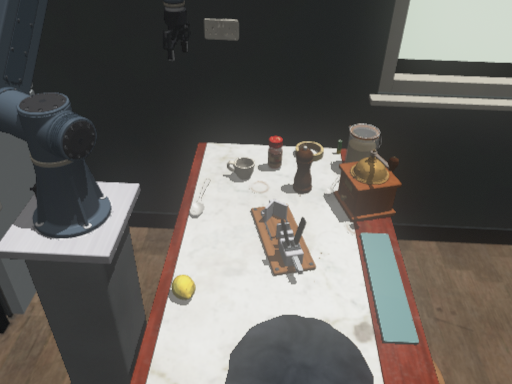

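```bash
python3 - <<'E'
from h import *
np.set_printoptions(precision=4,suppress=True)
im=cv2.imread('pics/top0.png'); cv2.imwrite('pics/topc.png',cv2.resize(im[120:215,150:345],None,fx=4,fy=4,interpolation=cv2.INTER_CUBIC))
im=cv2.imread('pics/side0.png'); cv2.imwrite('pics/sidec.png',cv2.resize(im[125:285,220:340],None,fx=3.7,fy=3.7,interpolation=cv2.INTER_CUBIC))
for u,v in [(241,160),(319,138),(329,173),(250,191)]: print(ray('top',u,v,.012))
# viewers: masks
for q,z in [('jar',.106),('vise',.012),('v_jaw',.062),('lever_left',.134),('lever_right',.134),('pad',.059)]:
    for c in('top','side'):
        for d in finder.masks_of(c,q)[:2]:
            m=d['pixels']; v,u=np.nonzero(m); r=cv2.minAreaRect(np.stack([u,v],1).astype(np.float32)); print(q,c,round(d['p'],2),m.sum(),u.mean(),v.mean(),u.min(),u.max(),v.min(),v.max(),ray(c,u.mean(),v.mean(),z),r)
E
```

```text
[0.5944 0.0701 0.012 ]
[ 0.6628 -0.1654  0.012 ]
[ 0.5568 -0.1957  0.012 ]
[0.5006 0.0418 0.012 ]
jar top 0.6 336 169.16071428571428 169.1845238095238 158 181 160 178 [0.5551 0.2656 0.106 ] ((169.09999084472656, 169.20001220703125), (23.717082977294922, 16.127614974975586), 18.434947967529297)
jar side 0.92 414 274.55555555555554 153.18115942028984 268 281 137 170 [0.5609 0.1944 0.106 ] ((274.5, 153.5), (33.0, 13.0), 90.0)
vise top 0.92 3034 287.8490441661173 163.3968358602505 240 340 136 192 [ 0.585  -0.0717  0.012 ] ((291.41131591796875, 162.53414916992188), (37.022560119628906, 101.40550994873047), 74.64986419677734)
vise top 0.35 307 356.03908794788276 239.98371335504885 346 366 231 249 [ 0.3567 -0.2766  0.012 ] ((355.8500061035156, 239.95001220703125), (18.657434463500977, 18.973663330078125), 18.43494987487793)
vise side 0.82 2608 284.4052914110429 243.7603527607362 252 316 207 275 [ 0.5947 -0.0967  0.012 ] ((285.8000183105469, 238.39999389648438), (77.7920150756836, 48.066619873046875), 71.56504821777344)
v_jaw top 0.77 229 257.3842794759825 170.764192139738 249 269 158 181 [0
[... 1040 characters left out ...]
58887), 6.34019136428833)
lever_right side 0.66 480 275.1041666666667 153.39791666666667 268 282 136 170 [0.5618 0.1483 0.134 ] ((275.0, 153.0), (34.0, 14.0), 90.0)
lever_right side 0.57 189 298.989417989418 232.67195767195767 292 305 218 247 [ 0.6205 -0.1888  0.134 ] ((298.8726806640625, 232.2560272216797), (7.197147369384766, 30.29015350341797), 21.250505447387695)
pad top 0.64 81 290.4074074074074 161.97530864197532 286 297 157 168 [ 0.5836 -0.0768  0.059 ] ((291.5, 162.5), (11.0, 11.0), 90.0)
pad side 0.55 94 280.63829787234044 229.45744680851064 275 289 223 237 [ 0.5824 -0.0949  0.059 ] ((280.7344970703125, 228.51376342773438), (10.38068675994873, 18.353052139282227), 48.36646270751953)
```

View pics/topc.png

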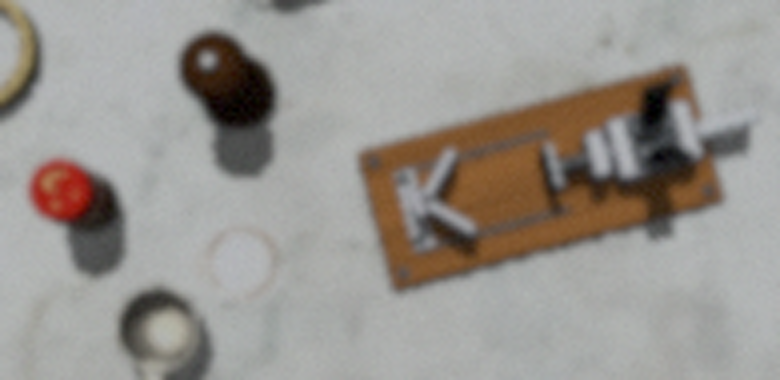

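View pics/sidec.png

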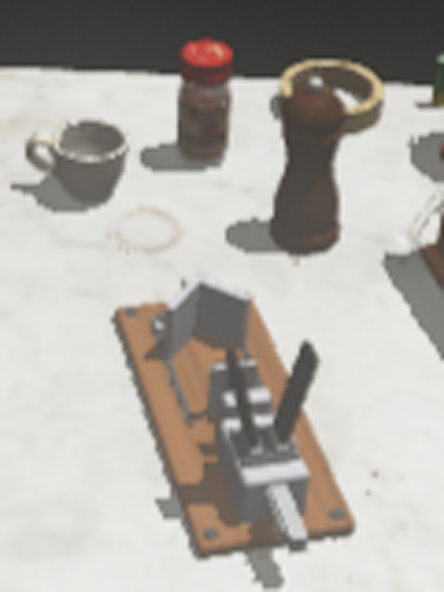

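```bash
python3 - <<'E'
from h import *
np.set_printoptions(precision=4,suppress=True)
print(viewer.camera_params('wrist'))
print(ray('top',165.5,167.5,.106))
c=[ray('top',u,v,.012)[:2] for u,v in[(240,158.75),(320.75,136.75),(330.5,169.5),(249.25,192.5)]]; c=np.array(c); print(c)
m=(c[0]+c[3])/2-(c[1]+c[2])/2; print(np.linalg.norm(m),np.degrees(np.arctan2(m[1],m[0])))
e=m/np.linalg.norm(m); print('origin',c.mean(0)-0.015*e)
E
```

```text
{'fx': 271.21790920672254, 'fy': 271.21790920672254, 'cx': 256.6342232570445, 'cy': 189.4781194468643, 'tool_from_camera': array([[-0.0001, -0.9578, -0.2875,  0.0736],
       [ 1.    , -0.0001,  0.0002,  0.0005],
       [-0.0002, -0.2875,  0.9578, -0.1425],
       [ 0.    ,  0.    ,  0.    ,  1.    ]])}
[0.5598 0.276  0.106 ]
[[ 0.5981  0.0731]
 [ 0.6667 -0.1706]
 [ 0.5675 -0.2002]
 [ 0.496   0.044 ]]
0.2538343628812561 106.00413037037342
origin [ 0.5862 -0.0778]
```

Call:
servo_tool([
  {"offset":[28,-34,5],"roll":-7,"claw":1},
  {"offset":[28,-34,5],"roll":-7,"claw":1},
  {"offset":[28,-34,5],"roll":-7,"claw":1},
  {"offset":[28,-34,5],"roll":-7,"claw":1},
  {"offset":[28,-34,5],"roll":-7,"claw":1},
  {"offset":[28,-34,5],"roll":-7,"claw":1},
  {"offset":[28,-34,0],"roll":-7,"claw":1},
  {"offset":[28,-34,0],"roll":-6,"claw":1},
  {"offset":[28,-34,0],"claw":1},
  {"offset":[0,0,0],"claw":1},
  {"offset":[0,0,0],"claw":1},
])

```text
invalid input
```

Call:
servo_tool([
  {"offset":[28,-34,5],"roll":-7,"claw":1},
  {"offset":[28,-34,5],"roll":-7,"claw":1},
  {"offset":[28,-34,5],"roll":-7,"claw":1},
  {"offset":[28,-34,5],"roll":-7,"claw":1},
  {"offset":[28,-34,5],"roll":-7,"claw":1},
  {"offset":[28,-34,5],"roll":-7,"claw":1},
  {"offset":[28,-34,0],"roll":-7,"claw":1},
  {"offset":[28,-34,0],"roll":-6,"claw":1},
  {"offset":[28,-34,0],"roll":0,"claw":1},
  {"offset":[0,0,0],"roll":0,"claw":1},
  {"offset":[0,0,0],"roll":0,"claw":1},
])

```text
t: 2.7
eef_pos: [0.4632, 0.2816, 0.2613]
orientation: [-3.141, -0.0, 1.835]
wrist_force: [0.1, -0.1, -0.0]
width: 1.002
```

```bash
python3 - <<'E'
from h import *
np.set_printoptions(precision=4,suppress=True)
o=robot.get_obs(); snap('wrist','w1')
for q in ['jar','mug','pepper_mill','v_jaw']:
    print(q,[(round(d['p'],2),w('wrist',d['location'],o)) for d in finder.recognise('wrist',q)[:2]])
E
```

```text
jar [(0.88, array([0.5566, 0.2891, 0.1073]))]
mug [(0.92, array([0.4656, 0.2132, 0.0343]))]
pepper_mill [(0.56, array([0.6237, 0.1699, 0.0131])), (0.47, array([0.5499, 0.0491, 0.0127]))]
v_jaw [(0.63, array([0.556 , 0.035 , 0.0198]))]
```

View pics/w1.png

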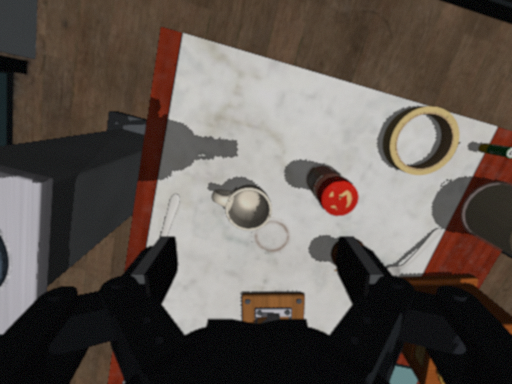

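```bash
cat >> h.py <<'E'
def wray(u,v,z,o):
    P=viewer.camera_params('wrist'); a=w('wrist',np.zeros(3),o); b=w('wrist',np.array([(u-P['cx'])/P['fx'],(v-P['cy'])/P['fy'],1]),o)
    return a+(b-a)*(z-a[2])/(b-a)[2]
E
python3 - <<'E'
from h import *
np.set_printoptions(precision=4,suppress=True)
o=robot.get_obs()
im=cv2.imread('pics/w1.png')
hsv=cv2.cvtColor(im,cv2.COLOR_BGR2HSV)
m=((hsv[:,:,0]<8)|(hsv[:,:,0]>172))&(hsv[:,:,1]>190)&(hsv[:,:,2]>110); m[:165]=0;m[225:]=0;m[:,:300]=0;m[:,370:]=0
v,u=np.nonzero(m); print(m.sum(),u.min(),u.max(),v.min(),v.max())
print(wray((u.min()+u.max())/2,(v.min()+v.max())/2,.106,o))
print(cv2.minEnclosingCircle(np.stack([u,v],1).astype(np.float32)))
cv2.imwrite('pics/w1c.png',cv2.resize(im[150:230,290:380],None,fx=6,fy=6))
E
```

```text
750 322 356 181 214
[0.5601 0.2845 0.106 ]
((338.8348693847656, 197.5321044921875), 18.034690856933594)
```

View pics/w1c.png

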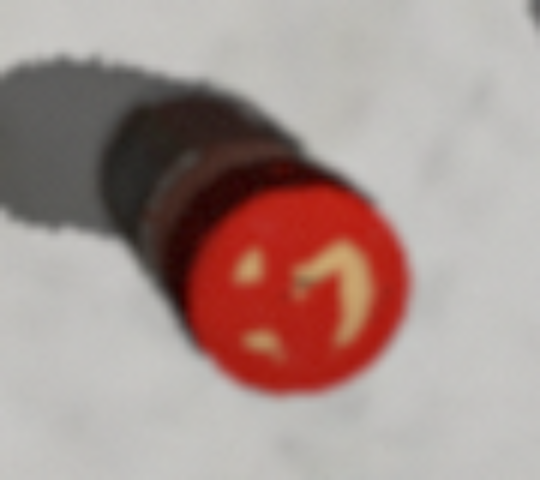

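```bash
python3 - <<'E'
from h import *
for X in ([.5613,.2845,.106],[.560,.277,.106]):
    print(proj('top',X),proj('side',X))
    print(proj('side',[X[0],X[1],0]))
im=cv2.imread('pics/side0.png'); cv2.imwrite('pics/s1.png',cv2.resize(im[130:176,250:300],None,fx=10,fy=10,interpolation=cv2.INTER_NEAREST))
im=cv2.imread('pics/top0.png'); cv2.imwrite('pics/t1.png',cv2.resize(im[150:190,145:195],None,fx=10,fy=10,interpolation=cv2.INTER_NEAREST))
E
```

```text
(np.float64(162.4979431155139), np.float64(166.9418471207615)) (np.float64(275.06358020454974), np.float64(137.9846900882286))
(np.float64(273.560826137634), np.float64(166.16508385205884))
(np.float64(165.14743525980046), np.float64(167.4221895455479)) (np.float64(274.6181204360812), np.float64(139.17503290449244))
(np.float64(273.1278804298493), np.float64(167.41710960762228))
```

View pics/s1.png

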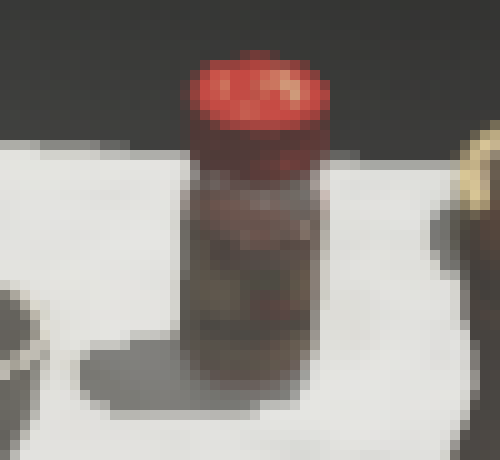

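View pics/t1.png

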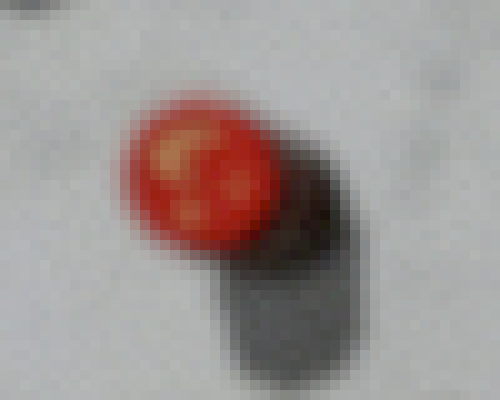

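```bash
python3 - <<'E'
from h import *
np.set_printoptions(precision=4,suppress=True)
o=robot.get_obs();print(o['eef_pos'],o['orientation'])
print(wray(241.5,293,.012,o),wray(305,292.5,.012,o))
im=cv2.imread('pics/w1.png'); cv2.imwrite('pics/w1d.png',cv2.resize(im[270:340,220:330],None,fx=6,fy=6,interpolation=cv2.INTER_NEAREST))
im=cv2.imread('pics/top0.png'); cv2.imwrite('pics/t2.png',cv2.resize(im[130:200,235:345],None,fx=7,fy=7,interpolation=cv2.INTER_NEAREST))
E
```

```text
[0.4616 0.2835 0.2613] [-3.1413 -0.0002  1.84  ]
[0.4972 0.057  0.012 ] [0.6012 0.0868 0.012 ]
```

View pics/w1d.png

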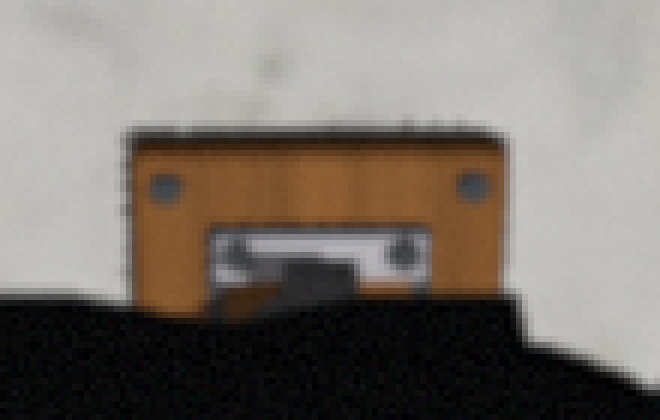

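View pics/t2.png

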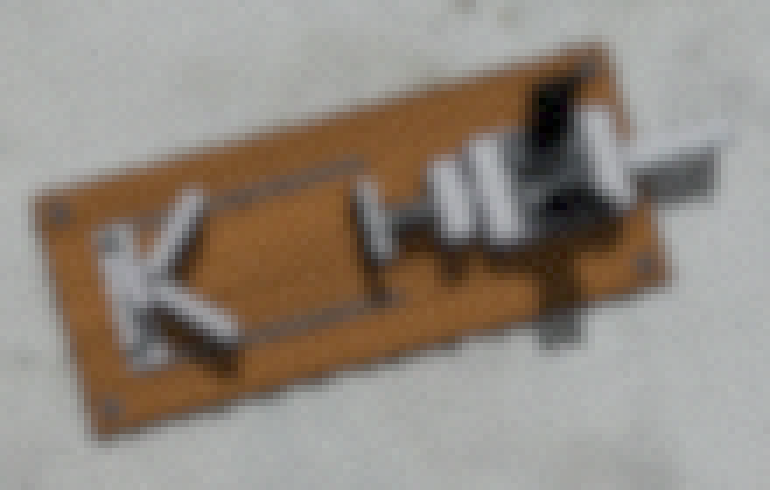

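Call:
servo_tool([
  {"offset":[40,-1,0],"roll":0,"claw":1},
  {"offset":[40,-1,-20],"roll":0,"claw":1},
  {"offset":[17,0,-40],"roll":0,"claw":1},
  {"offset":[0,0,-40],"roll":0,"claw":1},
  {"offset":[0,0,0],"roll":0,"claw":1},
  {"offset":[0,0,0],"roll":0,"claw":1},
])

```text
t: 3.55
eef_pos: [0.5587, 0.2812, 0.1611]
orientation: [-3.14, -0.0, 1.839]
wrist_force: [0.2, -0.3, 0.6]
width: 1.0
```

```bash
python3 - <<'E'
from h import *
np.set_printoptions(precision=4,suppress=True)
for i in range(3):
    o=robot.get_obs();print(o['t'],o['eef_pos'],o['orientation'])
    im=snap('wrist','w2')
s=snap('side','s2')
cv2.imwrite('pics/s2c.png',cv2.resize(s[60:190,230:330,::-1],None,fx=5,fy=4.6))
print(wray(0,0,.106,o), proj('side',[o['eef_pos'][0],o['eef_pos'][1],.160]))
E
```

```text
3.55 [0.5587 0.2812 0.1611] [-3.1395 -0.      1.8393]
3.6 [0.5598 0.2815 0.1627] [ 3.1397 -0.0001  1.8393]
3.65 [0.5605 0.2815 0.1637] [ 3.1376 -0.0001  1.8391]
[0.3666 0.373  0.106 ] (np.float64(275.60772781465823), np.float64(123.12837918118639))
```

View pics/w2.png

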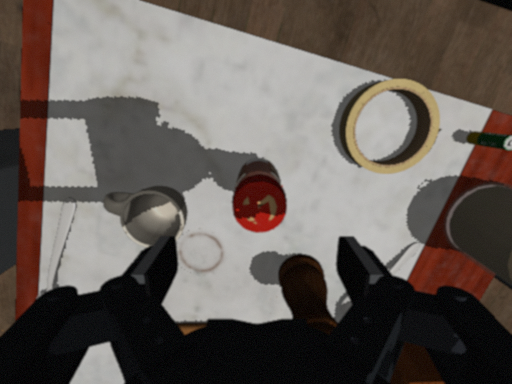

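View pics/s2c.png

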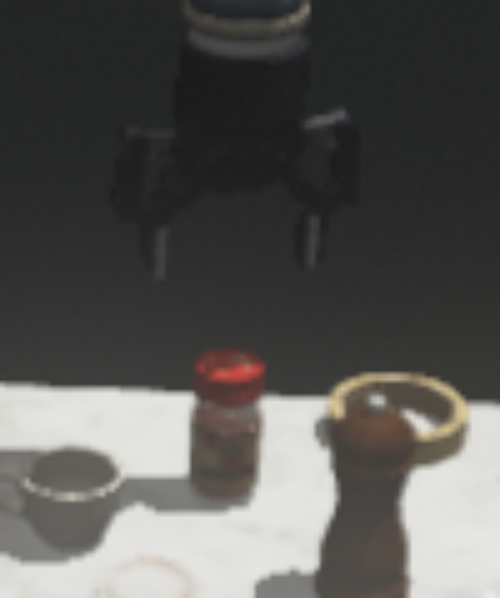

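```bash
python3 - <<'E'
from h import *
np.set_printoptions(precision=4,suppress=True)
o=robot.get_obs();print(o['t'],o['eef_pos'],o['orientation'],o['qpos'])
im=cv2.imread('pics/w2.png')
cv2.imwrite('pics/w2c.png',cv2.resize(im[140:250,200:320],None,fx=5,fy=5))
print(wray(260,206,.106,o))
P=viewer.camera_params('wrist');T=np.linalg.inv(P['tool_from_camera'])
R=Ro.from_euler('xyz',o['orientation']).as_matrix()
for X in([.560,.277,.106],[.561,.2845,.106]):
    t=R.T@(np.array(X)-o['eef_pos']); q=T[:3,:3]@t+T[:3,3]; print(271.2*q[0]/q[2]+P['cx'],271.2*q[1]/q[2]+P['cy'])
E
```

```text
3.75 [0.5607 0.2813 0.1641] [ 3.1366 -0.0001  1.8387] [0.2871 0.6072 1.493  0.     1.0365 0.0192]
[0.5635 0.2821 0.106 ]
253.9428598813098 210.77756604793126
257.68149846830295 202.455267610228
```

View pics/w2c.png

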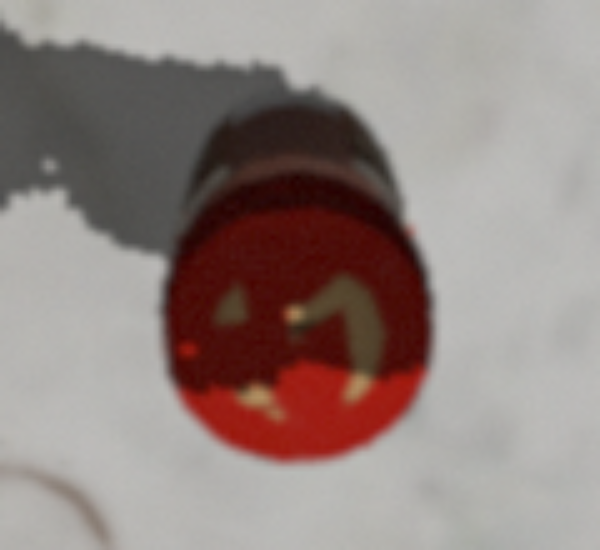

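Call:
servo_tool([
  {"offset":[1,-1,-25],"roll":0,"claw":1},
  {"offset":[0,0,-30],"roll":0,"claw":1},
  {"offset":[0,0,-25],"roll":0,"claw":1},
  {"offset":[0,0,-12],"roll":0,"claw":1},
  {"offset":[0,0,0],"roll":0,"claw":1},
  {"offset":[0,0,0],"roll":0,"claw":1},
], force=30)

```text
t: 4.35
eef_pos: [0.5617, 0.2798, 0.0708]
orientation: [3.139, -0.0, 1.838]
wrist_force: [0.1, -0.1, -1.1]
width: 0.996
```

```bash
python3 - <<'E'
from h import *
np.set_printoptions(precision=4,suppress=True)
im=snap('wrist','w3')
o=robot.get_obs();print(o['t'],o['eef_pos'],o['orientation'],o['wrist_force'])
s=snap('side','s3')
cv2.imwrite('pics/s3c.png',cv2.resize(s[80:180,230:330,::-1],None,fx=6,fy=6))
E
```

```text
4.4 [0.5619 0.2799 0.0711] [ 3.1382 -0.      1.838 ] [0.3317 0.0653 0.0698]
```

View pics/w3.png

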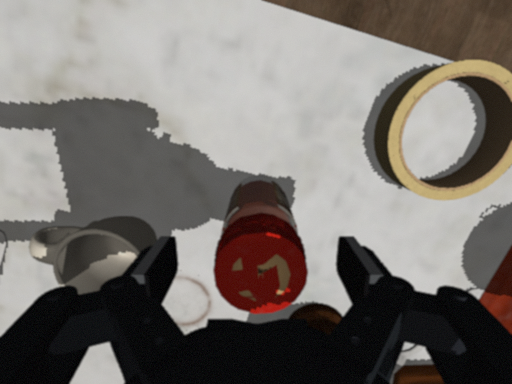

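View pics/s3c.png

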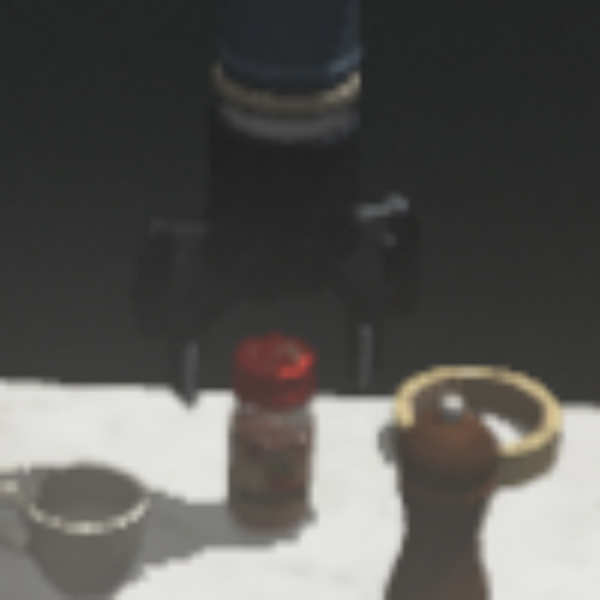

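```bash
python3 - <<'E'
from h import *
e=np.array([.9646,.264,0]);f=np.array([-.264,.9646,0])
for y in(.272,.280,.288):
  for s in(-1,1):
    c=np.array([.562,y,.083])+s*.0475*e
    print(y,s,[np.round(proj('side',c+k*f),1) for k in(-.011,0,.011)],[np.round(proj('side',c+[0,0,.03]+k*f),1) for k in(0,)])
s=cv2.imread('pics/s3.png');cv2.imwrite('pics/s3d.png',cv2.resize(np.clip(s[100:156,250:306].astype(float)*2.5,0,255).astype(np.uint8),None,fx=10,fy=10,interpolation=cv2.INTER_NEAREST))
E
```

```text
0.272 -1 [array([261. , 149.6]), array([260.2, 147.8]), array([259.4, 146. ])] [array([260.5, 139.5])]
0.272 1 [array([290.4, 146.7]), array([289.4, 144.9]), array([288.5, 143.2])] [array([290. , 136.6])]
0.28 -1 [array([261.1, 148.3]), array([260.3, 146.5]), array([259.5, 144.7])] [array([260.6, 138.2])]
0.28 1 [array([290.4, 145.4]), array([289.4, 143.6]), array([288.4, 141.9])] [array([290. , 135.4])]
0.288 -1 [array([261.2, 147. ]), array([260.4, 145.2]), array([259.6, 143.4])] [array([260.7, 136.9])]
0.288 1 [array([290.3, 144.1]), array([289.4, 142.3]), array([288.4, 140.6])] [array([290. , 134.1])]
```

View pics/s3d.png

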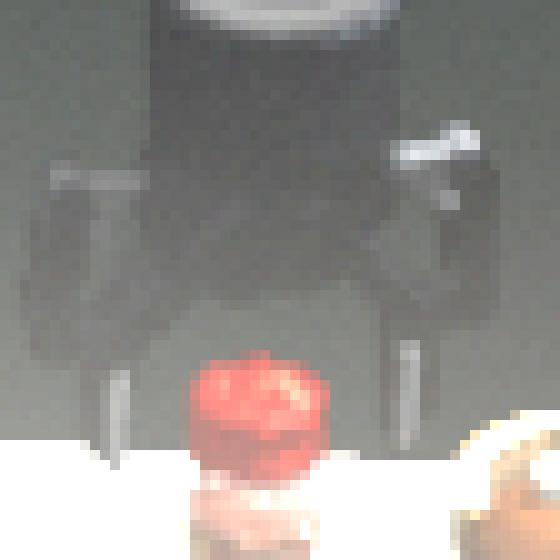

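Call:
servo_tool([
  {"offset":[0,0,0],"roll":0,"claw":-1},
  {"offset":[0,0,0],"roll":0,"claw":-1},
  {"offset":[0,0,0],"roll":0,"claw":-1},
  {"offset":[0,0,0],"roll":0,"claw":-1},
  {"offset":[0,0,0],"roll":0,"claw":-1},
  {"offset":[0,0,0],"roll":0,"claw":-1},
  {"offset":[0,0,0],"roll":0,"claw":-1},
  {"offset":[0,0,0],"roll":0,"claw":-1},
], force=30)

```text
t: 5.25
eef_pos: [0.5611, 0.2796, 0.07]
orientation: [3.14, -0.0, 1.838]
wrist_force: [1.0, -0.1, 4.8]
width: 0.512
```

```bash
python3 - <<'E'
from h import *
np.set_printoptions(precision=4,suppress=True)
im=snap('wrist','w4')
o=robot.get_obs();print(o['t'],o['width'],o['eef_pos'],o['orientation'],o['wrist_force'])
E
```

```text
5.3 0.5146399125849594 [0.5611 0.2796 0.07  ] [ 3.1403 -0.      1.8379] [-0.3486  0.4917  4.7113]
```

View pics/w4.png

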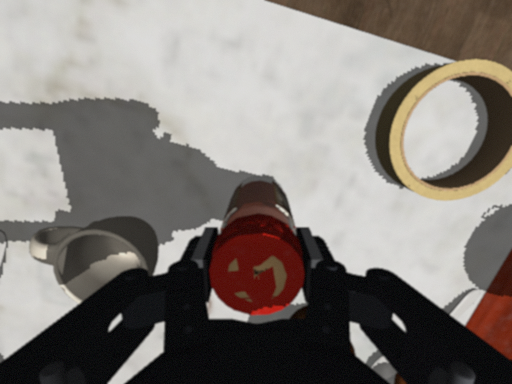

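Call:
servo_tool([
  {"offset":[0,0,25],"roll":0,"claw":-1},
  {"offset":[0,0,40],"roll":0,"claw":-1},
  {"offset":[0,0,45],"roll":0,"claw":-1},
  {"offset":[-10,-20,40],"roll":0.4,"claw":-1},
  {"offset":[-20,-35,30],"roll":0.3,"claw":-1},
  {"offset":[-20,-40,10],"roll":0,"claw":-1},
  {"offset":[-20,-40,0],"roll":0,"claw":-1},
  {"offset":[-20,-30,0],"roll":0,"claw":-1},
  {"offset":[0,-15,0],"roll":0,"claw":-1},
  {"offset":[0,0,0],"roll":0,"claw":-1},
  {"offset":[0,0,0],"roll":0,"claw":-1},
])

```text
t: 6.4
eef_pos: [0.4707, 0.0997, 0.2589]
orientation: [-3.141, -0.001, 1.849]
wrist_force: [0.0, -0.1, -1.2]
width: 0.507
```

```bash
python3 - <<'E'
from h import *
np.set_printoptions(precision=4,suppress=True)
im=snap('wrist','w5')
o=robot.get_obs();print(o['t'],o['width'],o['eef_pos'],o['orientation'],o['wrist_force'])
snap('top','t5')
E
```

```text
6.45 0.5133426426298368 [0.4709 0.1001 0.2589] [-3.1414 -0.0005  1.85  ] [ 0.8792  0.5279 -0.5361]
```

View pics/w5.png

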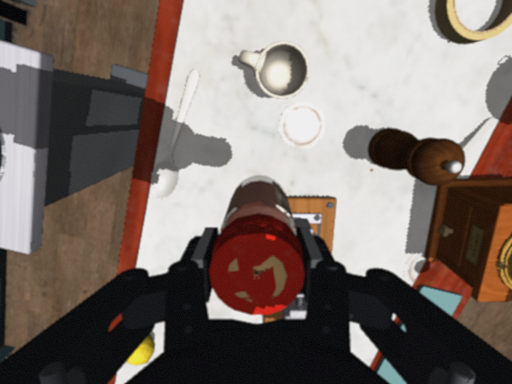

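Call:
servo_tool([
  {"offset":[-10,-35,0],"roll":0,"claw":-1},
  {"offset":[-10,-45,0],"roll":0,"claw":-1},
  {"offset":[-10,-45,0],"roll":0,"claw":-1},
  {"offset":[0,-25,0],"roll":0,"claw":-1},
  {"offset":[0,0,0],"roll":0,"claw":-1},
  {"offset":[0,0,0],"roll":0,"claw":-1},
])

```text
t: 7.1
eef_pos: [0.441, -0.05, 0.2589]
orientation: [-3.141, -0.001, 1.85]
wrist_force: [0.0, 0.4, -1.2]
width: 0.511
```

```bash
python3 - <<'E'
from h import *
np.set_printoptions(precision=4,suppress=True)
im=snap('wrist','w6')
o=robot.get_obs();print(o['t'],o['width'],o['eef_pos'],o['orientation'],o['wrist_force'])
for q in ['jar','v_jaw','pad','lever_left','lever_right','vise']:
    print(q,[(round(d['p'],2),w('wrist',d['location'],o)) for d in finder.recognise('wrist',q)[:2]])
E
```

```text
7.15 0.5106342848251586 [ 0.4408 -0.0494  0.2589] [-3.1412 -0.0011  1.8509] [-0.1523  0.6206 -1.9233]
jar [(0.6, array([ 0.4379, -0.0358,  0.2931]))]
v_jaw [(0.94, array([0.5519, 0.0164, 0.0464]))]
pad [(0.77, array([ 0.5914, -0.0642,  0.0561]))]
lever_left [(0.42, array([0.5523, 0.0184, 0.0489]))]
lever_right [(0.53, array([ 0.616 , -0.1405,  0.0711]))]
vise [(0.92, array([ 0.5775, -0.0522,  0.0105])), (0.2, array([0.5556, 0.0178, 0.0454]))]
```

View pics/w6.png

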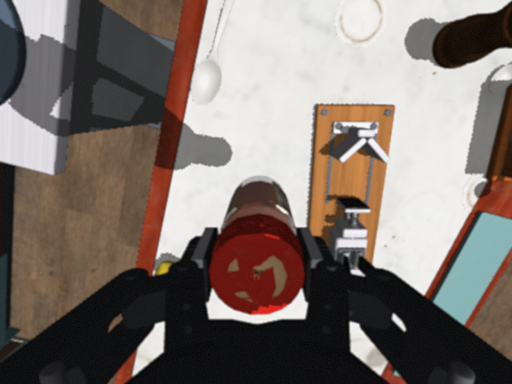

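```bash
python3 - <<'E'
from h import *
im=cv2.imread('pics/w6.png');cv2.imwrite('pics/w6c.png',cv2.resize(im[95:275,300:420],None,fx=5,fy=5*0.66,interpolation=cv2.INTER_CUBIC))
cv2.imwrite('pics/w6d.png',cv2.resize(im[98:170,305:405],None,fx=8,fy=8,interpolation=cv2.INTER_CUBIC))
cv2.imwrite('pics/w6e.png',cv2.resize(im[190:272,310:400],None,fx=7,fy=7,interpolation=cv2.INTER_CUBIC))
E
```

```text
(no output)
```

View pics/w6d.png

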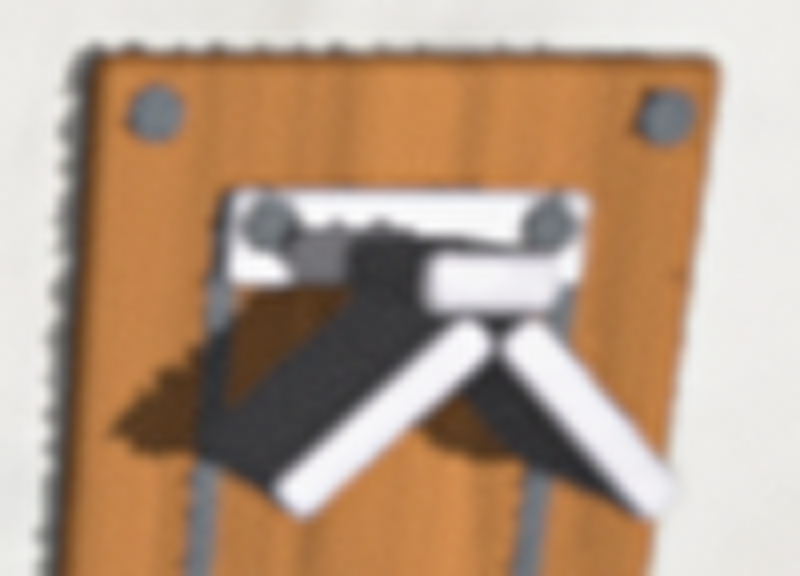

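View pics/w6e.png

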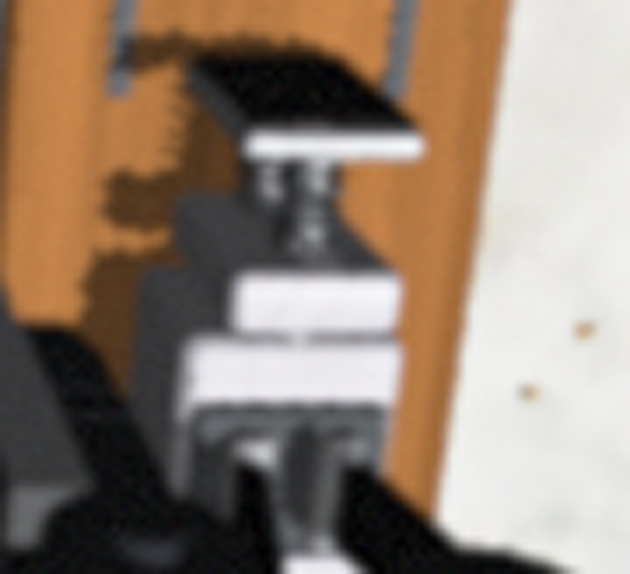

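```bash
python3 - <<'E'
from h import *
np.set_printoptions(precision=4,suppress=True)
o=robot.get_obs();print(o['eef_pos'],o['orientation'])
f=lambda x,y,s,a,b,z:wray((x+.5)/s-.5+a,(y+.5)/s-.5+b,z,o)
D=lambda x,y,z:f(x,y,8,305,98,z)
E=lambda x,y,z:f(x,y,7,310,190,z)
c1,c2=D(95,57,.012),D(718,60,.012);print('corners',c1,c2,np.linalg.norm(c1-c2),np.degrees(np.arctan2(*(c2-c1)[1::-1])))
t1,t2,a=D(310,520,.062),D(650,518,.062),D(498,353,.062);print('V',t1,t2,a)
for v in(t1-a,t2-a): print(np.linalg.norm(v),np.degrees(np.arctan2(v[1],v[0])))
p1,p2=E(245,132,.059),E(424,132,.059);print('pad',p1,p2,np.linalg.norm(p1-p2))
mid=(c1+c2)/2
for th in(105.3,106,106.5):
    t=np.radians(th);ex=np.array([np.cos(t),np.sin(t),0]);ey=np.array([-np.sin(t),np.cos(t),0])
    org=mid-.145*ex; org[2]=0
    seat=a-.0297*ex
    print(th,'org',org,'seat',seat,'seat in vise',(seat-org)@ex,(seat-org)@ey,'tips',(t1-org)@ey,(t2-org)@ey,'padface',((p1+p2)/2-org)@ex,'gap',(seat-(p1+p2)/2)@ex-.021,'grip',org-.07*ex)
# jar rel tool
for u,v in((258,268),):print(wray(u,v,o['eef_pos'][2]-.07+.106,o))
t=cv2.imread('pics/t5.png')
E
```

```text
[ 0.4407 -0.0495  0.2591] [-3.1415 -0.0001  1.8518]
corners [0.4978 0.0485 0.012 ] [0.6006 0.0776 0.012 ] 0.1068520952059322 15.834225093623033
V [ 0.5444 -0.0117  0.062 ] [0.5961 0.0036 0.062 ] [0.5628 0.021  0.062 ]
0.03751189834988549 -119.4260091356031
0.037557012381199094 -27.623541785361887
pad [ 0.57   -0.0701  0.059 ] [ 0.6031 -0.0606  0.059 ] 0.03444622975152617
105.3 org [ 0.5875 -0.0768  0.    ] seat [ 0.5706 -0.0077  0.062 ] seat in vise 0.07113542565758851 -0.002005613659319683 tips 0.024392157948913404 -0.029507229520977046 padface 0.011318809790372374 gap 0.038816615867216145 grip [ 0.6059 -0.1443  0.    ]
106 org [ 0.5892 -0.0763  0.    ] seat [ 0.571  -0.0076  0.062 ] seat in vise 0.0711142190910166 -0.0014659053380616867 tips 0.025255497070626125 -0.028652992753075698 padface 0.011302791063140994 gap 0.038811428027875614 grip [ 0.6085 -0.1436  0.    ]
106.5 org [ 0.5904 -0.076   0.    ] seat [ 0.5712 -0.0075  0.062 ] seat in vise 0.07110310927519095 -0.001080260735252579 tips 0.025869867413037168 -0.02804019774541415 padface 0.011303566891229862 gap 0.03879954238396109 grip [ 0.6103 -0.1431  0.    ]
[ 0.44   -0.0445  0.2951]
```

Call:
servo_tool([
  {"offset":[30,8,0],"roll":0,"claw":-1},
  {"offset":[40,10,0],"roll":0.2,"claw":-1},
  {"offset":[40,10,-20],"roll":0,"claw":-1},
  {"offset":[21,7,-30],"roll":0,"claw":-1},
  {"offset":[0,0,-35],"roll":0,"claw":-1},
  {"offset":[0,0,-19],"roll":0,"claw":-1},
  {"offset":[0,0,0],"roll":0,"claw":-1},
  {"offset":[0,0,0],"roll":0,"claw":-1},
])

```text
t: 8.25
eef_pos: [0.572, -0.0151, 0.1553]
orientation: [-3.141, -0.0, 1.854]
wrist_force: [0.8, 0.6, -0.3]
width: 0.517
```

```bash
python3 - <<'E'
from h import *
np.set_printoptions(precision=4,suppress=True)
im=snap('wrist','w7');s=snap('side','s7');
o=robot.get_obs();print(o['t'],o['width'],o['eef_pos'],o['orientation'],o['wrist_force'])
a=cv2.resize(s[150:280,225:345,::-1],None,fx=4.5,fy=4.5,interpolation=cv2.INTER_CUBIC)
cv2.imwrite('pics/m7.png',a)
E
```

```text
8.35 0.5118074373801768 [ 0.5729 -0.0156  0.1567] [3.1388 0.0016 1.8537] [ 0.0791  0.1524 -1.0447]
```

View pics/w7.png

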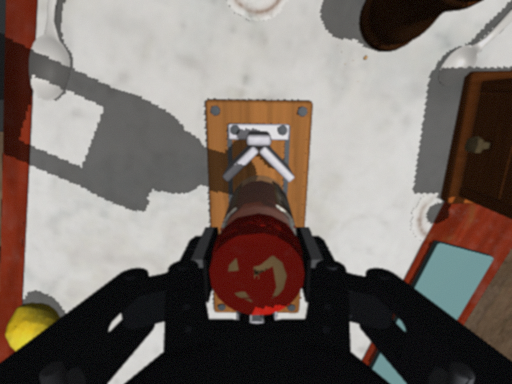

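View pics/m7.png

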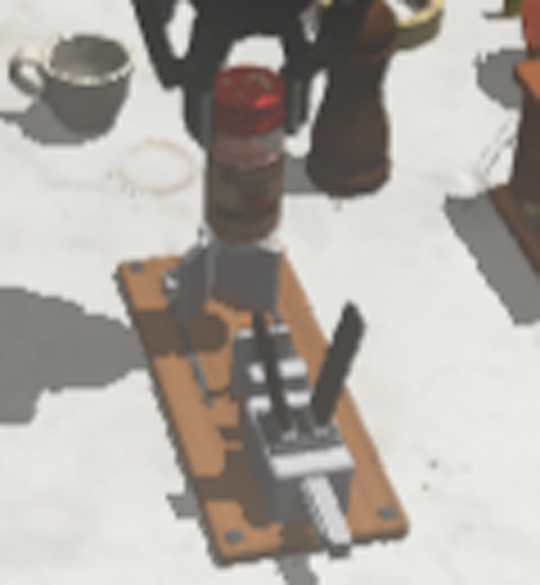

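```bash
python3 - <<'E'
from h import *
np.set_printoptions(precision=4,suppress=True)
im=cv2.imread('pics/w7.png');cv2.imwrite('pics/w7c.png',cv2.resize(im[95:200,200:320],None,fx=6,fy=6,interpolation=cv2.INTER_CUBIC))
E
```

```text
(no output)
```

View pics/w7c.png

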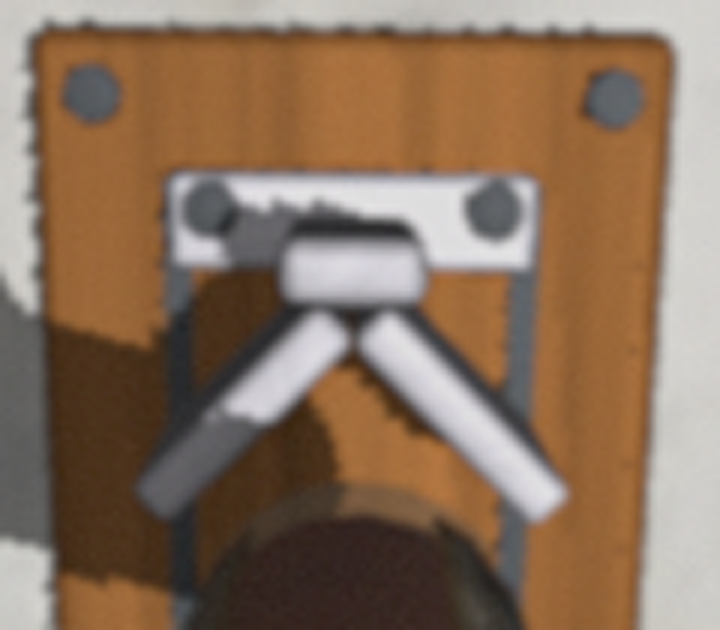

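```bash
python3 - <<'E'
from h import *
np.set_printoptions(precision=4,suppress=True)
o=robot.get_obs();print(o['t'],o['eef_pos'],o['orientation'])
t=np.radians(106.3);ex=np.array([np.cos(t),np.sin(t),0]);ey=np.array([-np.sin(t),np.cos(t),0])
a=wray(258.6,153.3,.062,o);j=wray(258.7,175.6,o['eef_pos'][2]-.07,o)-.021*ex
j2=wray(258,268,o['eef_pos'][2]+.036,o)
print(a,j,j2)
s=a-.0297*ex
for q in(j,j2,o['eef_pos']):print((s-q)@ex,(s-q)@ey)
c1=wray(206.,101.2,.012,o);c2=wray(311.5,101.5,.012,o);m=(c1+c2)/2-.145*ex;print('org',m,np.degrees(np.arctan2(*(c2-c1)[1::-1])),(s-m)@ex,(s-m)@ey)
E
```

```text
8.35 [ 0.5729 -0.0156  0.1567] [3.1388 0.0016 1.8537]
[0.5649 0.0192 0.062 ] [ 0.5745 -0.0144  0.0867] [ 0.572  -0.0105  0.1927]
0.005340862676466664 -0.00014987561964398876
0.0008514573034988673 -0.0015105610698799609
0.005951095841386663 -0.0020614733712044538
org [ 0.5937 -0.0771  0.012 ] 16.05634757685706 0.07086965240479626 0.0006441696365277757
```

Call:
servo_tool([
  {"offset":[0,0,-25],"roll":0,"claw":-1},
  {"offset":[0,0,-25],"roll":0,"claw":-1},
  {"offset":[0,0,-15],"roll":0,"claw":-1},
  {"offset":[0,0,-7],"roll":0,"claw":-1},
  {"offset":[0,0,0],"roll":0,"claw":-1},
  {"offset":[0,0,0],"roll":0,"claw":-1},
])

```text
t: 8.95
eef_pos: [0.5728, -0.0157, 0.0845]
orientation: [3.139, 0.001, 1.853]
wrist_force: [-0.1, -0.3, -0.8]
width: 0.505
```

```bash
python3 - <<'E'
from h import *
np.set_printoptions(precision=4,suppress=True)
im=snap('wrist','w8');s=snap('side','s8');
o=robot.get_obs();print(o['t'],o['width'],o['eef_pos'],o['orientation'],o['wrist_force'],o['ft_torque'])
a=cv2.resize(s[150:280,225:345,::-1],None,fx=4.5,fy=4.5,interpolation=cv2.INTER_CUBIC)
cv2.imwrite('pics/m8.png',a)
E
```

```text
9.05 0.5129020600926095 [ 0.5727 -0.0156  0.0845] [3.1392 0.0013 1.8535] [-0.6713  0.4395 -1.7348] [-0.0531  0.0169 -0.0351]
```

View pics/w8.png

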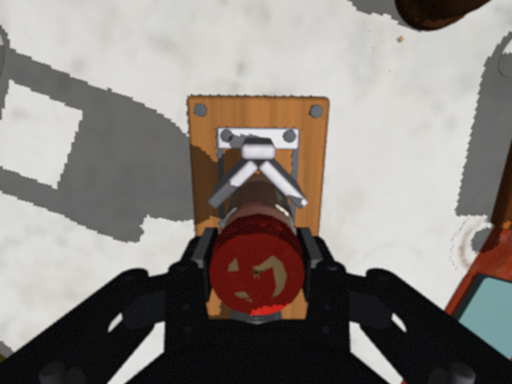

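View pics/m8.png

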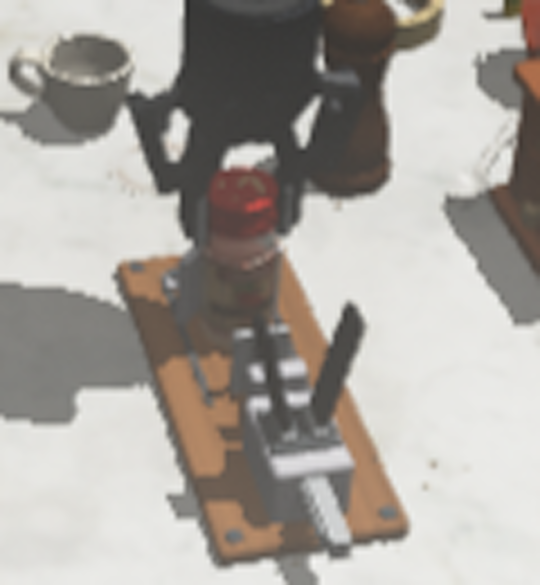

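Call:
servo_tool([
  {"offset":[0,0,-1],"roll":0,"claw":-1},
  {"offset":[0,0,-1],"roll":0,"claw":-1},
  {"offset":[0,0,0],"roll":0,"claw":-1},
])

```text
t: 9.35
eef_pos: [0.5723, -0.0155, 0.082]
orientation: [3.14, 0.001, 1.854]
wrist_force: [-0.1, 0.2, 3.8]
width: 0.511
```

Call:
servo_tool([
  {"offset":[0,0,0],"roll":0,"claw":0.2},
  {"offset":[0,0,0],"roll":0,"claw":0.4},
  {"offset":[0,0,0],"roll":0,"claw":1},
  {"offset":[0,0,0],"roll":0,"claw":1},
  {"offset":[0,0,0],"roll":0,"claw":1},
  {"offset":[0,0,0],"roll":0,"claw":1},
])

```text
t: 9.95
eef_pos: [0.5717, -0.0154, 0.0811]
orientation: [-3.141, -0.0, 1.854]
wrist_force: [0.4, 0.9, -0.7]
width: 0.996
```

```bash
python3 - <<'E'
from h import *
np.set_printoptions(precision=4,suppress=True)
im=snap('wrist','w9');s=snap('side','s9');
o=robot.get_obs();print(o['t'],o['width'],o['eef_pos'],o['orientation'],o['wrist_force'],o['ft_torque'])
a=cv2.resize(s[150:280,225:345,::-1],None,fx=4.5,fy=4.5,interpolation=cv2.INTER_CUBIC)
cv2.imwrite('pics/m9.png',a)
E
```

```text
10.05 1.0001072113523124 [ 0.5717 -0.0154  0.0811] [-3.1415 -0.      1.8536] [-0.7602 -0.0142 -0.1859] [-0.0115  0.0117 -0.0258]
```

View pics/w9.png

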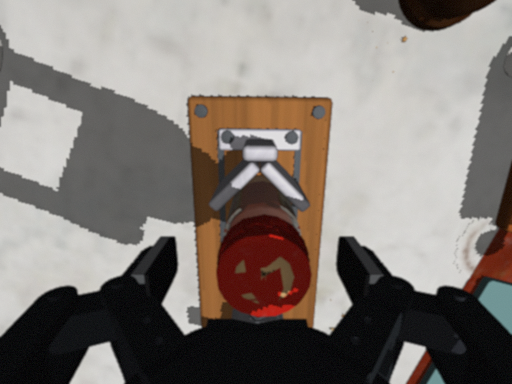

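View pics/m9.png

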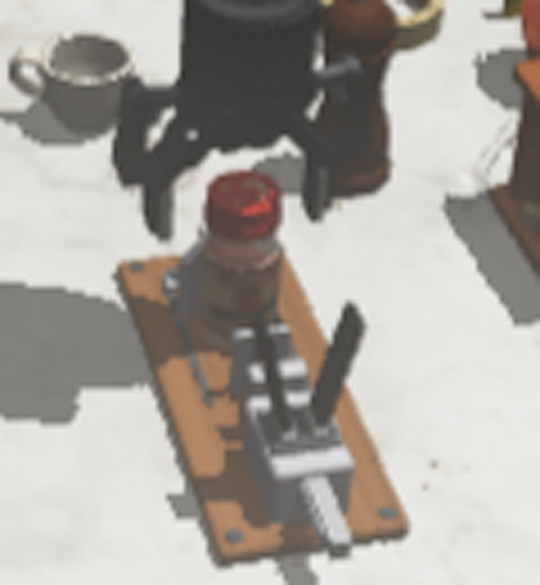

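Call:
servo_tool([
  {"offset":[0,0,30],"roll":0,"claw":1},
  {"offset":[0,0,40],"roll":0,"claw":1},
  {"offset":[0,0,35],"roll":0,"claw":1},
  {"offset":[10,-37,5],"roll":0,"claw":1},
  {"offset":[12,-46,0],"roll":0,"claw":1},
  {"offset":[13,-46,0],"roll":0,"claw":1},
  {"offset":[0,0,0],"roll":0,"claw":1},
  {"offset":[0,0,0],"roll":0,"claw":1},
])

```text
t: 10.85
eef_pos: [0.6064, -0.1455, 0.1908]
orientation: [-3.141, -0.001, 1.851]
wrist_force: [-0.1, 0.3, -0.5]
width: 0.998
```

```bash
python3 - <<'E'
from h import *
np.set_printoptions(precision=4,suppress=True)
im=snap('wrist','w10');
o=robot.get_obs();print(o['t'],o['width'],o['eef_pos'],o['orientation'],o['wrist_force'],o['ft_torque'])
cv2.imwrite('pics/w10c.png',cv2.resize(im[60:350,180:340,::-1],None,fx=4,fy=2.06*1,interpolation=cv2.INTER_CUBIC))
E
```

```text
10.9 1.0018183361580324 [ 0.606  -0.1442  0.1907] [-3.1405 -0.0015  1.8527] [-0.4888  0.1539  0.5156] [ 0.0327  0.0493 -0.0256]
```

View pics/w10.png

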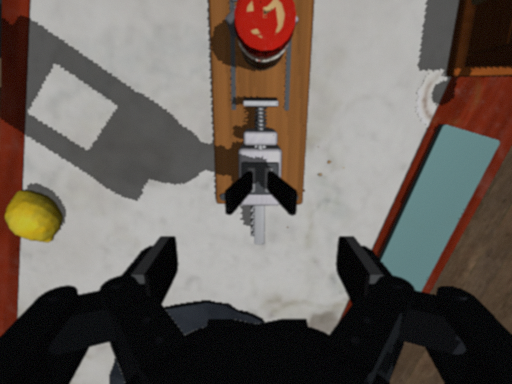

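```bash
python3 - <<'E'
from h import *
im=cv2.imread('pics/w10.png')
cv2.imwrite('pics/w10d.png',cv2.resize(im[90:230,205:320],None,fx=6,fy=4.2,interpolation=cv2.INTER_CUBIC))
cv2.imwrite('pics/w10e.png',cv2.resize(im[135:225,210:310],None,fx=7.5,fy=6.5,interpolation=cv2.INTER_CUBIC))
E
```

```text
(no output)
```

View pics/w10e.png

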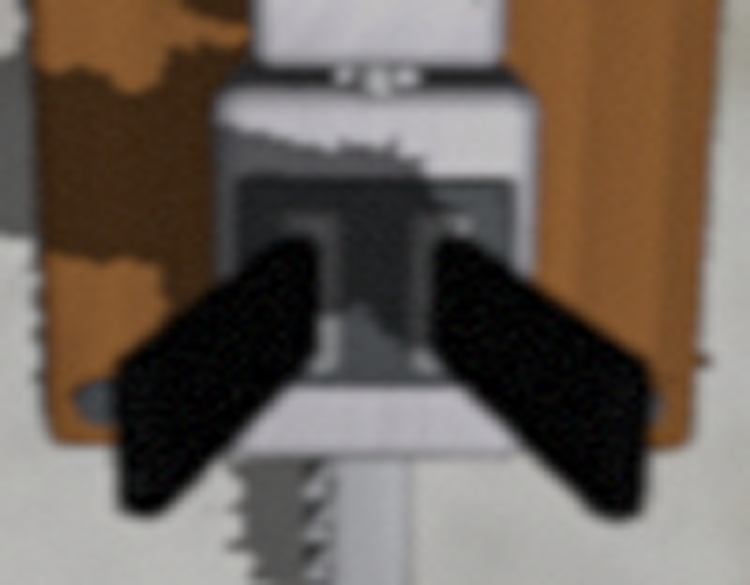

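```bash
python3 - <<'E'
from h import *
np.set_printoptions(precision=4,suppress=True)
o=robot.get_obs();print(o['eef_pos'],o['orientation'])
g=lambda x,y:wray(x/7.5+209.6,y/6.5+134.6,.134,o)
a,b,c,d=g(120,362),g(120,515),g(645,362),g(645,517)
m=(a+b+c+d)/4;print(m,np.linalg.norm(a-c),np.linalg.norm(a-b),np.degrees(np.arctan2(*(c-a)[1::-1])))
print(m-o['eef_pos'])
E
```

```text
[ 0.606  -0.1442  0.1907] [-3.1405 -0.0015  1.8527]
[ 0.6079 -0.1397  0.134 ] 0.05372543449957943 0.019386748197055003 16.167500702221602
[ 0.0019  0.0044 -0.0567]
```

Call:
servo_tool([
  {"offset":[3,2,-30],"roll":0,"claw":1},
  {"offset":[0,0,-40],"roll":0,"claw":1},
  {"offset":[0,0,-30],"roll":0,"claw":1},
  {"offset":[0,0,0],"roll":0,"claw":1},
  {"offset":[0,0,0],"roll":0,"claw":1},
], force=40)

```text
t: 11.4
eef_pos: [0.6094, -0.141, 0.0912]
orientation: [-3.141, -0.001, 1.855]
wrist_force: [0.7, -0.4, 0.1]
width: 0.999
```

```bash
python3 - <<'E'
from h import *
np.set_printoptions(precision=4,suppress=True)
im=snap('wrist','w11');
o=robot.get_obs();print(o['t'],o['width'],o['eef_pos'],o['orientation'],o['wrist_force'],o['ft_torque'])
E
```

```text
11.45 0.9991277023536921 [ 0.6105 -0.1417  0.0924] [3.1403 0.001  1.8549] [ 0.0101 -0.8343  0.8443] [ 0.0245 -0.0456  0.0136]
```

View pics/w11.png

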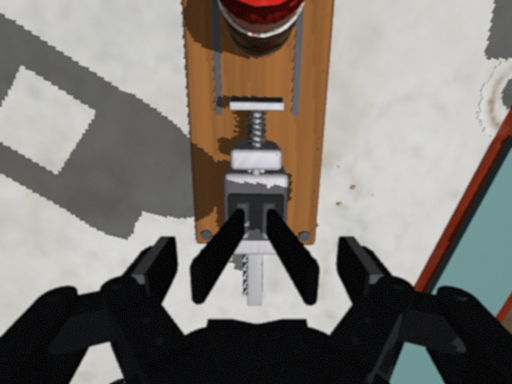

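Call:
servo_tool([
  {"offset":[0,0,0],"roll":0,"claw":-1},
  {"offset":[0,0,0],"roll":0,"claw":-1},
  {"offset":[0,0,0],"roll":0,"claw":-1},
  {"offset":[0,0,0],"roll":0,"claw":-1},
  {"offset":[0,0,0],"roll":0,"claw":-1},
  {"offset":[0,0,0],"roll":0,"claw":-1},
  {"offset":[0,0,0],"roll":0,"claw":-1},
  {"offset":[0,0,0],"roll":0,"claw":-1},
  {"offset":[0,0,0],"roll":0,"claw":-1},
  {"offset":[0,0,0],"roll":0,"claw":-1},
], force=40)

```text
t: 12.45
eef_pos: [0.6089, -0.1429, 0.0932]
orientation: [-3.141, 0.0, 1.852]
wrist_force: [-5.0, -0.7, 7.2]
width: 0.27
```

```bash
python3 - <<'E'
from h import *
np.set_printoptions(precision=4,suppress=True)
im=snap('wrist','w12');
o=robot.get_obs();print(o['t'],o['width'],o['eef_pos'],o['orientation'],o['wrist_force'],o['ft_torque'])
E
```

```text
12.5 0.267063183845112 [ 0.6089 -0.1429  0.0933] [-3.1407  0.0003  1.8521] [-4.2373 -1.5151  7.6648] [-0.1212  0.733  -0.2928]
```

View pics/w12.png

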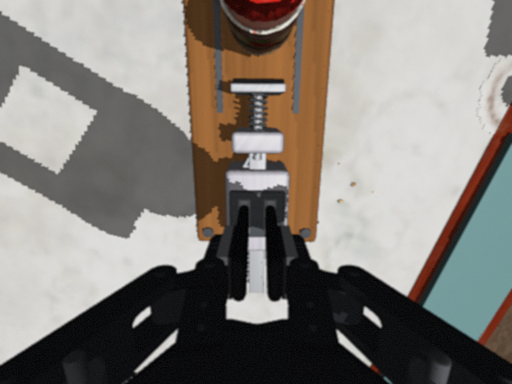

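Call:
servo_tool([
  {"offset":[-1,0,0],"roll":0,"claw":1},
  {"offset":[0,0,0],"roll":0,"claw":1},
  {"offset":[0,0,0],"roll":0,"claw":1},
  {"offset":[0,0,0],"roll":0,"claw":1},
  {"offset":[0,0,0],"roll":0,"claw":1},
  {"offset":[0,0,0],"roll":0,"claw":-1},
  {"offset":[0,0,0],"roll":0,"claw":-1},
  {"offset":[0,0,0],"roll":0,"claw":-1},
  {"offset":[0,0,0],"roll":0,"claw":-1},
  {"offset":[0,0,0],"roll":0,"claw":-1},
  {"offset":[0,0,0],"roll":0,"claw":-1},
  {"offset":[0,0,0],"roll":0,"claw":-1},
])

```text
t: 13.7
eef_pos: [0.6088, -0.1427, 0.0923]
orientation: [3.141, 0.0, 1.852]
wrist_force: [-2.2, -0.4, 7.9]
width: 0.269
```

```bash
python3 - <<'E'
from h import *
np.set_printoptions(precision=4,suppress=True)
im=snap('wrist','w13');
o=robot.get_obs();print(o['t'],o['width'],o['eef_pos'],o['orientation'],o['wrist_force'],o['ft_torque'])
E
```

```text
13.75 0.26949116278754964 [ 0.6088 -0.1427  0.0923] [3.141  0.0005 1.8521] [-2.9082 -0.3628  6.5667] [-0.0744  0.348  -0.3123]
```

View pics/w13.png

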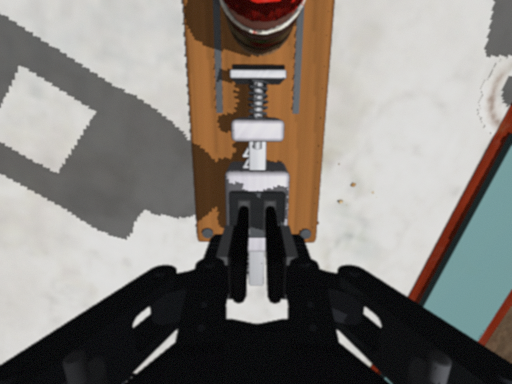

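Call:
servo_tool([
  {"offset":[0,0,0],"roll":0,"claw":1},
  {"offset":[0,0,0],"roll":0,"claw":1},
  {"offset":[0,0,0],"roll":0,"claw":1},
  {"offset":[0,0,0],"roll":0,"claw":1},
  {"offset":[0,0,0],"roll":0,"claw":1},
  {"offset":[0,0,0],"roll":0,"claw":-1},
  {"offset":[0,0,0],"roll":0,"claw":-1},
  {"offset":[0,0,0],"roll":0,"claw":-1},
  {"offset":[0,0,0],"roll":0,"claw":-1},
  {"offset":[0,0,0],"roll":0,"claw":-1},
  {"offset":[0,0,0],"roll":0,"claw":-1},
  {"offset":[0,0,0],"roll":0,"claw":-1},
])

```text
t: 14.95
eef_pos: [0.6088, -0.1427, 0.0924]
orientation: [3.141, 0.001, 1.852]
wrist_force: [-2.2, -0.4, 7.1]
width: 0.265
```

```bash
python3 - <<'E'
from h import *
np.set_printoptions(precision=4,suppress=True)
im=snap('wrist','w14');
o=robot.get_obs();print(o['t'],o['width'],o['eef_pos'],o['orientation'],o['wrist_force'],o['ft_torque'])
cv2.imwrite('pics/w14c.png',cv2.resize(im[0:180,200:320,::-1],None,fx=4,fy=3.3,interpolation=cv2.INTER_CUBIC))
# predicted rows along vise axis from pad column
E
```

```text
15.0 0.2670984802825222 [ 0.6088 -0.1427  0.0924] [3.141  0.0005 1.8521] [-2.3998  0.0849  6.559 ] [-0.0968  0.3917 -0.323 ]
```

View pics/w14c.png

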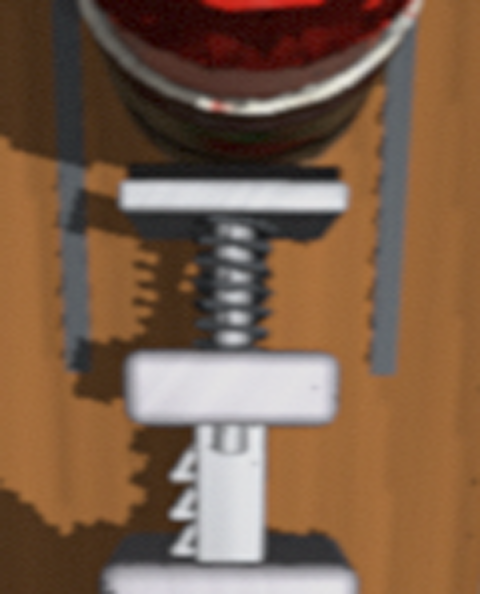

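```bash
python3 - <<'E'
from h import *
np.set_printoptions(precision=4,suppress=True)
o=robot.get_obs()
t=np.radians(106.2);ex=np.array([np.cos(t),np.sin(t),0])
org=np.array([.589,-.0763,0])
for n,u,v,z in(('padsteel',258,54.5,.059),('padrub',258,50,.059),('jarbot',258,48,.012),('head front',258,106.5,.05)):
    print(n,(wray(u,v,z,o)-org)@ex)
E
```

```text
padsteel 0.03472038633631268
padrub 0.03711754585871101
jarbot 0.04715363685065765
head front 0.0054744489934007825
```

Call:
servo_tool([
  {"offset":[0,0,0],"roll":0,"claw":1},
  {"offset":[0,0,0],"roll":0,"claw":1},
  {"offset":[0,0,0],"roll":0,"claw":1},
  {"offset":[0,0,0],"roll":0,"claw":1},
  {"offset":[0,0,0],"roll":0,"claw":1},
  {"offset":[0,0,0],"roll":0,"claw":-1},
  {"offset":[0,0,0],"roll":0,"claw":-1},
  {"offset":[0,0,0],"roll":0,"claw":-1},
  {"offset":[0,0,0],"roll":0,"claw":-1},
  {"offset":[0,0,0],"roll":0,"claw":-1},
  {"offset":[0,0,0],"roll":0,"claw":-1},
  {"offset":[0,0,0],"roll":0,"claw":-1},
])

```text
t: 16.2
eef_pos: [0.6088, -0.1427, 0.0924]
orientation: [3.141, 0.001, 1.852]
wrist_force: [-2.5, -0.1, 6.6]
width: 0.267
```

```bash
python3 - <<'E'
from h import *
np.set_printoptions(precision=4,suppress=True)
im=snap('wrist','w15');
o=robot.get_obs();print(o['t'],o['width'],o['eef_pos'],o['orientation'],o['wrist_force'],o['ft_torque'])
cv2.imwrite('pics/w15c.png',cv2.resize(im[0:180,200:320,::-1],None,fx=4,fy=3.3,interpolation=cv2.INTER_CUBIC))
E
```

```text
16.25 0.2683362538702068 [ 0.6088 -0.1427  0.0924] [3.141  0.0005 1.8522] [-2.3596  0.4753  7.1082] [-0.0144  0.3786 -0.3659]
```

View pics/w15c.png

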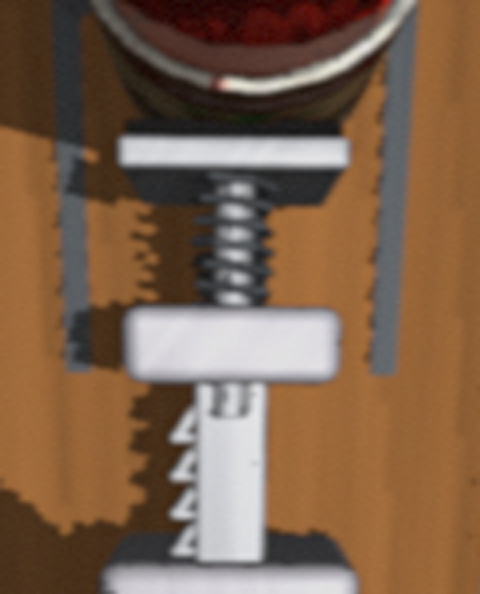

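```bash
python3 - <<'E'
from h import *
s=snap('side','s15')
cv2.imwrite('pics/m15.png',cv2.resize(s[170:280,245:330,::-1],None,fx=5.3,fy=5.3,interpolation=cv2.INTER_CUBIC))
E
```

```text
(no output)
```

View pics/m15.png

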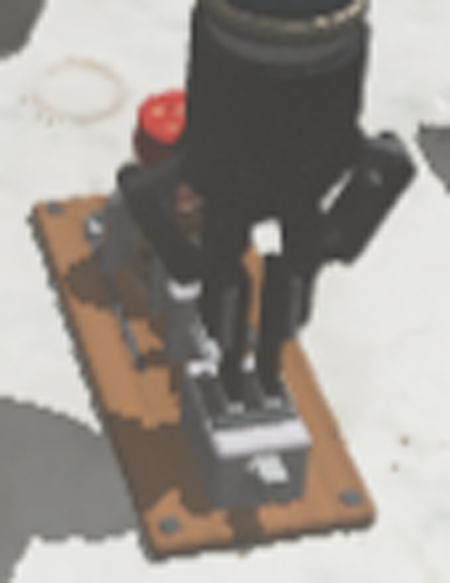

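Call:
servo_tool([
  {"offset":[0,0,0],"roll":0,"claw":1},
  {"offset":[0,0,0],"roll":0,"claw":1},
  {"offset":[0,0,0],"roll":0,"claw":1},
  {"offset":[0,0,0],"roll":0,"claw":1},
  {"offset":[0,0,0],"roll":0,"claw":1},
  {"offset":[0,0,0],"roll":0,"claw":-1},
  {"offset":[0,0,0],"roll":0,"claw":-1},
  {"offset":[0,0,0],"roll":0,"claw":-1},
  {"offset":[0,0,0],"roll":0,"claw":-1},
  {"offset":[0,0,0],"roll":0,"claw":-1},
  {"offset":[0,0,0],"roll":0,"claw":-1},
  {"offset":[0,0,0],"roll":0,"claw":-1},
])

```text
t: 17.5
eef_pos: [0.6088, -0.1427, 0.0926]
orientation: [3.141, 0.001, 1.852]
wrist_force: [-2.4, 0.7, 8.1]
width: 0.269
```

```bash
python3 - <<'E'
from h import *
np.set_printoptions(precision=4,suppress=True)
im=snap('wrist','w16');
o=robot.get_obs();print(o['t'],o['width'],o['eef_pos'],o['orientation'],o['wrist_force'],o['ft_torque'])
cv2.imwrite('pics/w16c.png',cv2.resize(im[0:180,200:320,::-1],None,fx=4,fy=3.3,interpolation=cv2.INTER_CUBIC))
E
```

```text
17.55 0.2717438449137208 [ 0.6088 -0.1428  0.0926] [3.141  0.0006 1.8521] [-2.9125  0.2274  8.372 ] [-0.0489  0.4218 -0.3252]
```

View pics/w16c.png

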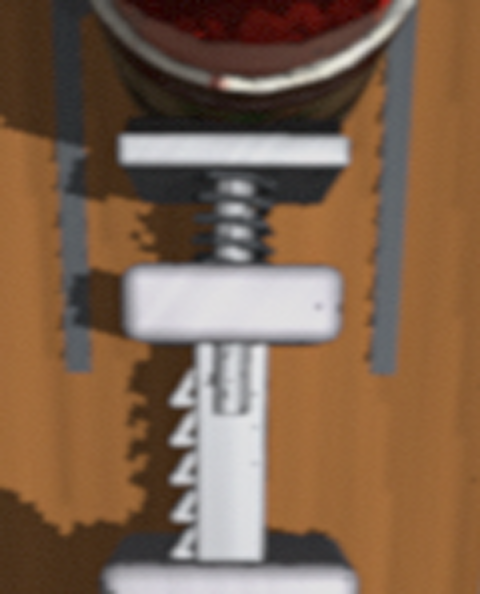

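```bash
python3 - <<'E'
from h import *
s=snap('top','t16')
cv2.imwrite('pics/t16c.png',cv2.resize(s[130:200,235:345,::-1],None,fx=7,fy=7,interpolation=cv2.INTER_CUBIC))
t=np.radians(106.2);ex=np.array([np.cos(t),np.sin(t),0]);
for org in([.5862,-.0778,0],[.589,-.0763,0]):
  X=np.array(org)+.0711*ex;X[2]=.118
  u,v=proj('top',X);print(X,(u-235+.5)*7,(v-130+.5)*7)
E
```

```text
[ 0.56636373 -0.00952312  0.118     ] 229.14195208062085 251.3237915761804
[ 0.56916373 -0.00802312  0.118     ] 225.40555284994156 244.24146650314992
```

View pics/t16c.png

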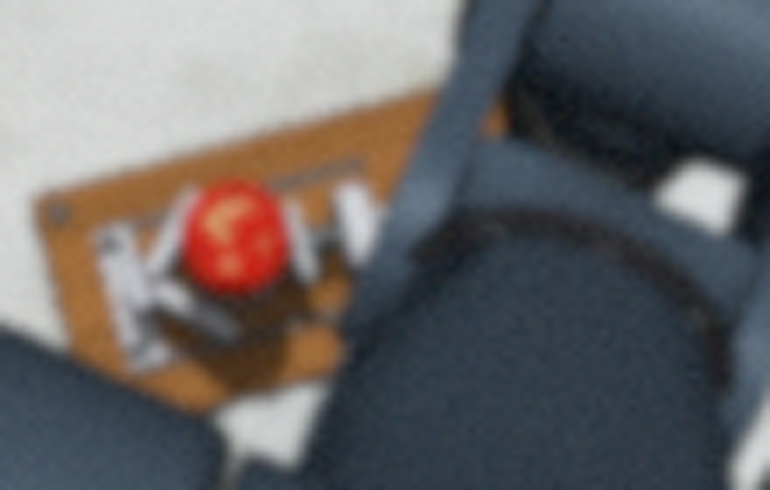

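```bash
python3 - <<'E'
from h import *
t=np.radians(106.2);ex=np.array([np.cos(t),np.sin(t),0]);ey=np.array([-np.sin(t),np.cos(t),0])
R=lambda x,y,z:ray('top',(x+.5)/7-.5+235,(y+.5)/7-.5+130,z)
m=(R(195,192,.062)+R(237,335,.062))/2
seat=m-.003*ex; j=R(235,237,.118)
print(seat,j,(j-seat)@ex,(j-seat)@ey)
# board-based same camera: left corners in both crops
c=(R(40,197,.012)+R(100,433,.012))/2; print('edge mid',c,'lateral of jar vs board axis',(j-c)@ey,'seat',(seat-c)@ey,(c-j)@ex)
im=cv2.imread('pics/top0.png')
b=cv2.imread('pics/t16.png')
cv2.imwrite('pics/cmp.png',cv2.resize(np.hstack([im[145:190,238:290],b[145:190,238:290]]),None,fx=7.6,fy=7.6,interpolation=cv2.INTER_CUBIC))
E
```

```text
[ 0.5683296  -0.00719538  0.062     ] [ 0.57186768 -0.01198939  0.118     ] -0.005590750305256824 -0.002060110518556456
edge mid [0.55027288 0.05877413 0.012     ] lateral of jar vs board axis -0.000994953215940671 seat 0.001065157302615783 0.0739785193085315
```

View pics/cmp.png

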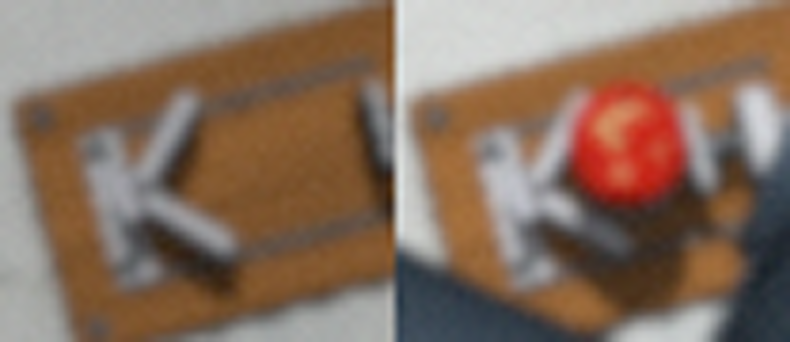

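```bash
python3 - <<'E'
from h import *
o=robot.get_obs();print(o['t'],o['width'],o['wrist_force']); print(ticket.finish_job())
E
```

```text
17.6 0.26881190270266925 [-2.09396585 -1.13141546  7.81582947]
the job is handed in; nothing more can be done
None
```

I stood the jar upright in the V notch, let go of it, and squeezed the levers five full strokes. I handed the job in at 17.6 s with the levers still held fully squeezed: gripper opening 0.27, about 23 mm, grip 40 N. No verdict was reported.

**Pad and spring:** On the fourth stroke the pad reached the jar and slid it forward until it touched the notch. On the fifth, the rack head moved on about 8 mm while the pad and jar stayed still. I read that as the springs giving about 7.5 mm, or roughly 6 N on the glass. A sixth stroke would have come close to the cracking limit, so I stopped.

**Jar position:** The last pictures show the jar upright and the pad flat against it. It sits about 2 mm off centre sideways, probably touching one wall of the notch first. I put it 3 to 6 mm from the ideal seat, against the 8 mm limit.

**Disagreements and limits:**
- The wrist camera and the fixed cameras differed by up to 7 mm early on, when locating the jar along the world's y. I steered by the wrist view for alignment.
- My gap estimate predicted first contact one stroke later than it happened.
- The top camera put the jar up to 6 mm short of the seat along the vise, while the notch geometry suggested about 2 mm.
- The 6 N is worked out from the pictures; there is no direct reading of the pad's force.
- I made no final position check on the mill, mug and lemon, but no move came close to them.

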